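# Line up two hinge barrels in the tacking jig and hold the alignment rod through both

## Robot

A 6-joint arm with a two-finger parallel gripper is mounted at the origin on the work surface. World frame = base frame: x ahead of the robot, y to its left, z up, the work surface at z = 0. Lengths are in mm, angles in rad, forces in N, time in s.
With the tool pointing down it reaches from about 375 to 975 mm from the base axis. Payload 3.8 kg.
Tool frame: the origin (TCP) lies midway between the tips of the shut fingers; the grasp point (between the pads) lies 19 mm behind it; x points along the fingers, y is the direction in which the jaws open and shut, and the axes are right-handed (so a half turn about x gives the same grasp; the last joint's range is limited). The gripper opens to 88 mm and grips with 3 to 60 N. Pads are 18 mm wide; open, the fingers measure 123 mm over their backs; the gripper's body (75 mm by 187 mm) begins 45 mm behind the grasp point.
Start: joints at [1.098, 0.264, 1.604, -0, 1.274, -0.037], TCP at [284.939, 611.905, 238.706] pointing down, gripper open.
Joint ranges: [-2.63, 2.63], [-0.94, 2.18], [0.31, 2.57], [-1.31, 4.45], [0, 2.66], [-2.55, 2.55]. Speed limits (rad/s): [2.57, 2.57, 3.14, 3.14, 3.14, 3.14].

## Interface

Orientations are given as a unit quaternion [w, x, y, z].
In Python, from cell import bot, cams, order gives the robot as it stands. The module is installed in compiled form; this text tells all that it offers.
- The arm moves only by the shell command python3 -m pendant 'ROWS' [FORCE]. ROWS is JSON, a list that holds one entry, the list of rows, each a list of 7 numbers: the turn, a rotation vector about the tool's x, y, z in units of 8 degrees (1.0 is 8 degrees), then the shift along the tool's x, y, z in units of 60 mm (1.0 is 60 mm), then the finger opening in mm, from 0 to 88.1. In form: [[[ax, ay, az, x, y, z, hand], ...]]. A call has 1 to 10 rows; each row shifts and turns the commanded pose from where the row before left it, along the tool's axes as they then stand; what a row does not reach is not made up. A row lasts 1/8 s, in which the tool goes at most 62.5 mm and 10.7 degrees, less where a joint would pass 70% of its speed; a pose out of reach is approached as far as the arm can. A call is refused whole if a number of a shift passes 1 or a number of a turn 1, either way. A call with a gripper value outside its range is refused whole. The fingers move at their own pace and stop on an object; FORCE is the grip in N (left out, the last holds). Time passes only in rows, so rows that do not move let the fingers close. It gives the time, the measured TCP pose, the force and the opening at its end, in the units of the state.
- bot.state(): the state, without advancing time (a new reading comes with each control period).
- cams.snapshot(name): name is "scene" or "top" or "wrist"; returns a dict with "img" (400x640x3 uint8, red, green, blue), "fx", "fy", "cx", "cy" (pixels), "k1" (the pictures are not rectified: a ray, as slopes to the right and down, at radius r is drawn at 1 + k1 r^2 times it, then the intrinsics apply), "R" (3x3) and "t" (3): a world point X has camera coordinates R X + t. Camera axes: x right, y down, z forward; pixel columns grow to the right and rows downward; lengths in mm; the calibration is good to about 2 mm. A picture is of the moment at which its call begins. There is no depth.
- order.sign_off(): hands the job in, once; it reports no verdict.
The state is a dict: "t": time; "q": joint angles; "qd": joint speeds; "tau": joint torques, N m; "tcp_pos": TCP position; "tcp_rot": TCP orientation; "force": force on the tool from outside, world axes, zero at the start; "torque": the same for the moment, N m; "grip_width": opening from 0.0 (shut) to 1.0 (fully open).
Only numpy, scipy, OpenCV 4.12 (cv2) and the standard library are available. Lean on these libraries where they do the work, as an engineer would, in place of code of your own. Each camera call takes 0.05 s, during which the arm holds its last target.

## Task

The two hinge barrels in the tacking jig have to be lined up for tack welding: first push the carriage along its rail until it clicks into the station detent, which brings the lower barrel right under the upper one. Then take the long alignment rod out of the wooden stand by its handle, pass it down through the upper and then the lower barrel until its tip stands out a little below the lower one, and finish while still holding the rod there, upright, its tip clear of the base plate and its handle clear of the barrel. Leave the short rod, the pliers, the hammer and the angle offcut where they are.

Things in the scene. Friction and masses are not known exactly. Their poses are not given: they have to be found in the camera images.
- jig: hinge tacking jig, fixed: dark steel base plate, top 12 mm above the bench, x -60 to 95, y -240 to 130 mm, with a guide rail along its y axis and, at the +y end, a grey post with a clamp (y over 49, x 32 to 78 mm, up to 158 mm high, clamp handle out to y = 203) that holds the upper hinge barrel. Origin on the plate's underside, on the rail's axis, level in y with the upper barrel; z up
- upper_barrel (a point): centre of the top mouth of the upper hinge barrel, 134 mm above the bench, at x = 55, y = 0 mm of the jig. The barrel is a fixed upright steel tube, 28 mm long (lower end 106 mm above the bench), 24 mm outside, bore 14.5 mm, open at both ends; its flat leaf joins it on the jig's +y side. Below the two barrels there is free space down to the base plate
- lower_barrel (a point): centre of the top mouth of the lower hinge barrel, 90 mm above the bench: an equal tube (28 mm long, lower end 62 mm above the bench, 24 mm outside, bore 14.5 mm, open at both ends) overhanging from the carriage on a flat leaf. It moves with the carriage along the jig's y axis; with the carriage home it is right below the upper barrel, 16 mm between them
- carriage (a joint): place of the carriage on its rail, in m, growing as it is pushed in the jig's +y direction; 0 is the end away from the post, 0.120 the tacking station (barrels in line), 0.130 the end stop. It drags with about 1 N. At the station a spring ball drops between two teeth: about 8 N to push in or out; once within 4 mm the detent draws the carriage in and keeps it centred
- carriage_knob (a point): centre of the top of the carriage's push knob: an upright black cylinder, 28 mm in diameter, 96 to 140 mm above the bench on a thin neck, on the carriage's end away from the post, at x = 0 of the jig and 90 mm to the -y side of the lower barrel. The carriage beside it is 56 mm high; strap bolts near the lower barrel reach 92 mm
- rod: the long alignment rod: steel, 12 mm in diameter, 130 mm long, the last 10 mm narrowing to an 8 mm tip; on its upper end a round ribbed aluminium handle, 24 mm in diameter, 45 mm long. About 0.17 kg. Stands upright in a hole of the stand, tip 8 mm, handle 138 to 183 mm above the bench, 45 mm higher than the short rod. Origin at the centre of the tip, z axis towards the handle
- rod_handle (a point): middle of the long rod's handle, on its axis, 152.5 mm from the tip
- stand: dark wooden block, fixed, 130 mm (x) by 50 mm (y), 60 mm high; two upright holes in its top, 52 mm deep and 13.5 mm wide, at x = -35 and +35 mm, y = 0; the long rod stands in one of them, the short rod in the other. Origin at the centre of its underside
- short_rod: a short rod of the same make (12 mm rod 85 mm long, handle 24 by 45 mm), which reaches only one barrel; stays in the stand (handle 93 to 138 mm above the bench). Origin at its tip. Leave it alone
- pliers: pair of pliers, about 180 mm long along their x axis, lying on the bench beyond the stand; leave them alone. Origin at the joint, on the bench
- hammer: hammer with wooden handle, lying on the bench to the left of the jig along its x axis; leave it alone
- offcut: rusty offcut of angle iron, 60 by 40 by 40 mm, lying on the bench to the right of the stand; leave it alone. Origin at the centre of its underside

How it is judged (in metres and radians):
On the way, in this order (a step that is already met when the one before it is completed fails the run):
1. the carriage has clicked home at the tacking station, while the rod is not yet in the barrels (value of joint carriage between 0.1175 and 0.1225 m and horizontal distance between rod and upper_barrel above 0.02 m), for 0.3 s.
2. the rod's tip has entered the upper barrel from above, with the carriage home (horizontal distance between rod and upper_barrel below 0.005 m and height (world z) of rod between 0.092 and 0.128 m and value of joint carriage between 0.1175 and 0.1225 m), for 0.05 s.
At the end, for the whole second after the job is handed in: carriage in the station detent (2.5 mm); long rod through both barrels, upright (0.08 rad), still, held by the fingers, tip 16 to 59 mm above the bench (3 mm or more below the lower barrel, 4 mm or more above the base plate); short rod, pliers, hammer, offcut within 20 mm of their starts (value of joint carriage between 0.1175 and 0.1225 m and horizontal distance between rod and lower_barrel below 0.005 m and horizontal distance between rod_handle and upper_barrel below 0.01 m and height (world z) of rod between 0.016 and 0.059 m and angle between rod's own z axis and vertical below 0.08 rad and contact force between rod and the fingers above 1 N and linear speed of rod below 0.02 m/s and distance of each of short_rod, pliers, hammer, offcut from where it was at the start of the episode below 0.02 m); the arm keeps its last pose, push and grip.
It fails at once if the short rod, pliers, hammer or offcut is pushed away (distance of any of short_rod, pliers, hammer, offcut from where it was at the start of the episode above 0.03 m).
It also fails if it takes over 64 s, if anything falls off the work surface, if the arm or the gripper's body presses on something with over 40 N, if the wrist force passes 120 N, or if a joint passes its speed limit or range.

## Working session

There is one attempt and no reset: what is moved stays moved. The work goes in short steps, Python scripts to look and compute and a shell command to move; the robot and the scene stay as the last step left them, time stands still between calls to the robot, and variables do not carry over. Pictures are saved under pics/ and viewed, and the job is handed in when it is done.

```bash
mkdir -p pics; ls; cat > h.py <<'E'
import numpy as np, cv2
from cell import bot,cams,order
def snap(n,f):
    s=cams.snapshot(n); cv2.imwrite('pics/'+f,cv2.cvtColor(s['img'],cv2.COLOR_RGB2BGR)); 
    np.savez('pics/'+f+'.npz',**{k:np.array(v) for k,v in s.items()}); return s
def load(f): return dict(np.load('pics/'+f+'.npz'))
def ray(s,u,v):
    K=np.array([[s['fx'],0,s['cx']],[0,s['fy'],s['cy']],[0,0,1.]],float)
    p=cv2.undistortPoints(np.array([[[u,v]]],float),K,np.array([float(s['k1']),0,0,0]))[0,0]
    R=np.array(s['R']);t=np.array(s['t']).ravel()
    return -R.T@t, R.T@np.array([p[0],p[1],1.])
def onz(s,u,v,z):
    o,d=ray(s,u,v); return o+d*(z-o[2])/d[2]
def proj(s,X):
    R=np.array(s['R']);t=np.array(s['t']).ravel(); c=R@np.array(X,float)+t
    x=c[:2]/c[2]; x=x*(1+float(s['k1'])*(x@x)); return np.array([x[0]*s['fx']+s['cx'],x[1]*s['fy']+s['cy']])
E
python3 - <<'E'
from h import *
for n in ['scene','top','wrist']:
    s=snap(n,n+'0.png'); print(n,s['fx'],s['k1'],ray(s,320,200))
print(bot.state())
E
```

```text
pics
scene 420.15926270055314 0.02844561044630844 (array([1268.91354038,  607.31141729,  852.66765561]), array([-0.61230782, -0.49300763, -0.61818515]))
top 402.14643611514333 -0.022557697780310155 (array([ 365.56302642,   44.12428933, 1382.50108983]), array([ 0.18003643, -0.02044019, -0.98349145]))
wrist 277.8291343559224 -0.02274351539188964 (array([212.77318567, 644.41677907, 383.99363055]), array([ 0.27280392, -0.13169811, -0.95301905]))
{'t': 0.15, 'q': array([ 1.09808760e+00,  2.64584805e-01,  1.60504559e+00, -2.08155333e-07,
        1.27370091e+00, -3.69134141e-02]), 'qd': array([-2.11342215e-04, -1.57706871e-03, -4.56239304e-03,  5.23206193e-04,
        1.16963209e-03, -4.11106843e-05]), 'tau': array([-1.89463601e-03, -5.02848315e+01, -3.57467008e+01,  7.27907941e-02,
        2.49752234e-02, -9.35332059e-05]), 'tcp_pos': array([284.70023648, 611.42032234, 237.67879532]), 'tcp_rot': array([ 0.69023146,  0.1522656 ,  0.69054122, -0.15345535]), 'force': array([ 0.85811261, -0.40325053, -0.1610353 ]), 'torque': array([ 0.03399149, -0.06104392, -0.0640257 ]), 'grip_width': 1.004636693090018}
```

View pics/scene0.png

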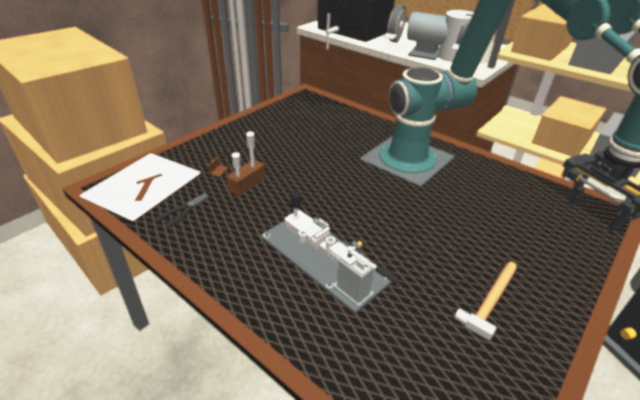

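View pics/top0.png

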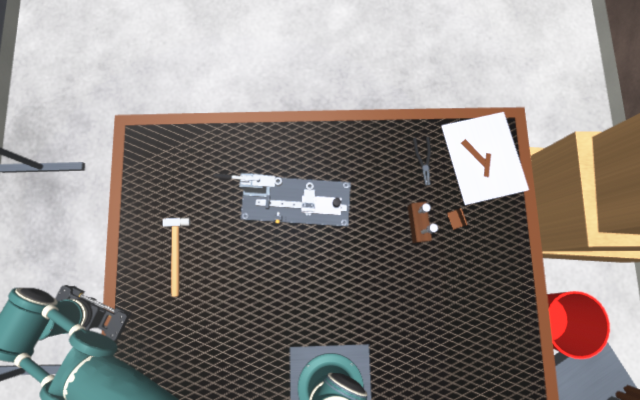

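View pics/wrist0.png

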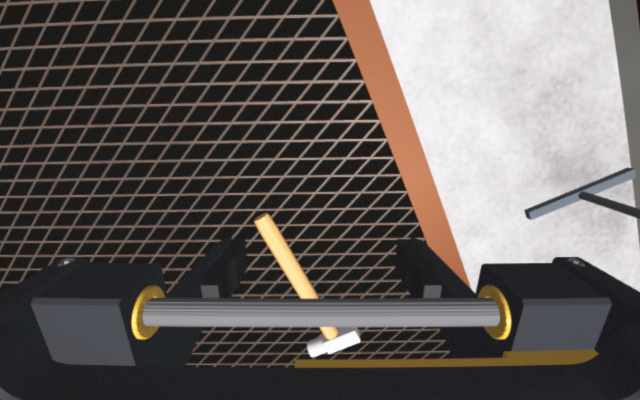

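```bash
python3 - <<'E'
from h import *
a=cv2.imread('pics/top0.png')
cv2.imwrite('pics/topA.png',cv2.resize(a[160:240,225:365],None,fx=5.6,fy=5.6,interpolation=cv2.INTER_CUBIC))
cv2.imwrite('pics/topB.png',cv2.resize(a[180:260,390:490],None,fx=7,fy=7,interpolation=cv2.INTER_CUBIC))
b=cv2.imread('pics/scene0.png')
cv2.imwrite('pics/scA.png',cv2.resize(b[185:310,250:400],None,fx=4.5,fy=4.5,interpolation=cv2.INTER_CUBIC))
E
```

```text
(no output)
```

View pics/topA.png

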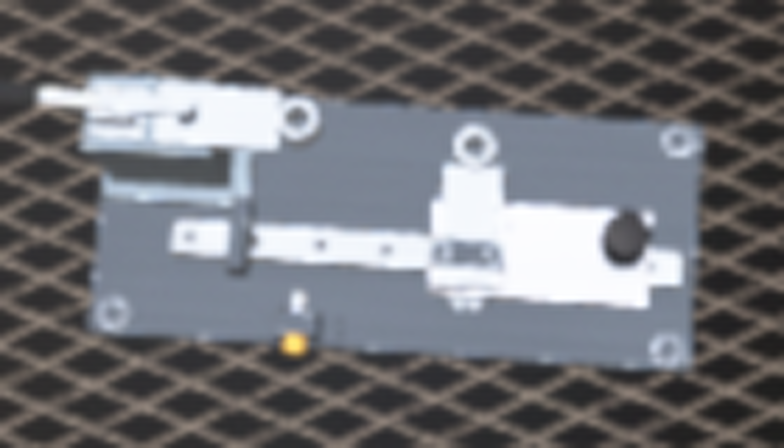

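View pics/topB.png

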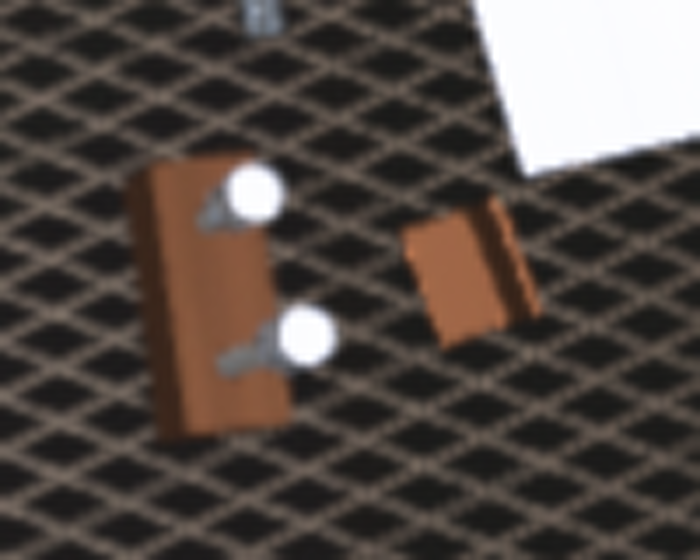

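View pics/scA.png

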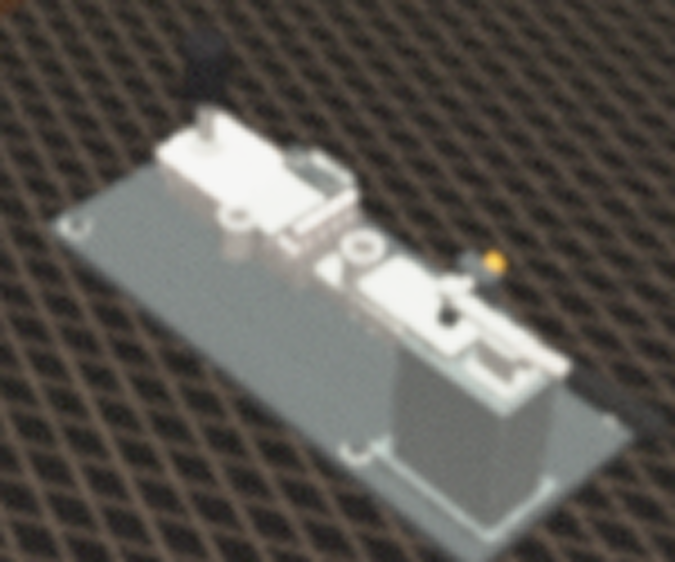

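```bash
python3 - <<'E'
from h import *
t=load('top0.png'); s=load('scene0.png')
A=lambda x,y:((x+.5)/5.6-.5+225,(y+.5)/5.6-.5+160)
B=lambda x,y:((x+.5)/7-.5+390,(y+.5)/7-.5+180)
C=lambda x,y:((x+.5)/4.5-.5+250,(y+.5)/4.5-.5+185)
P=lambda n,f,x,y,z:print(n,onz(t if f!=C else s,*f(x,y),z).round(1))
P('UB',A,298,118,134);P('UB sc',C,363,246,134)
P('LB',A,474,144,90);P('LB sc',C,239,215,90)
P('knob',A,626,236,140);P('knob sc',C,207,43,140)
for c in [(90,330),(703,125),(690,368)]:P('plate',A,*c,12)
P('plate sc',C,50,228,12);P('plate sc',C,636,435,12)
P('rodtop',B,305,336,183);P('short top',B,255,193,138)
print(onz(s,250,134,183),onz(s,236,155,138))
P('rod hole',B,230,365,60);P('short hole',B,205,220,60)
for c in [(152,165),(255,155),(293,422),(185,436)]:P('stand',B,*c,60)
P('yellow',A,294,343,40)
E
```

```text
UB [660.1 150.4 134. ]
UB sc [660.3 154.2 134. ]
LB [652.2  51.2  90. ]
LB sc [651.4  54.8  90. ]
knob [586.1 -33.  140. ]
knob sc [588.4 -28.5 140. ]
plate [559.  289.3  12. ]
plate [678.  -91.6  12. ]
plate [525.7 -77.2  12. ]
plate sc [678.8 -84.6  12. ]
plate sc [574.4 294.4  12. ]
rodtop [ 491.7 -319.9  183. ]
short top [ 561.7 -315.8  138. ]
[ 494.36409467 -312.72784994  183.        ] [ 562.84897782 -307.78486606  138.        ]
rod hole [ 491.8 -320.3   60. ]
short hole [ 561.6 -313.3   60. ]
stand [ 589.  -289.6   60. ]
stand [ 592.5 -339.8   60. ]
stand [ 463.9 -348.4   60. ]
stand [ 458.9 -296.4   60. ]
yellow [544.  162.3  40. ]
```

```bash
cat >> h.py <<'E'
from scipy.spatial.transform import Rotation as Ro
def rot(st=None):
    st=st or bot.state(); w,x,y,z=st['tcp_rot']; return Ro.from_quat([x,y,z,w]).as_matrix()
def plan(target,yaw=None):
    """yaw: desired world heading angle (deg) of tool y (jaw axis), mod 180, tool x down"""
    st=bot.state(); M=rot(st); p=st['tcp_pos']
    print('tool axes xyz (rows):',M.T.round(4).tolist(),'heading y deg',np.degrees(np.arctan2(M[1,1],M[0,1])).round(2))
    d=M.T@(np.array(target,float)-p); print('tcp',p.round(2),'d tool mm',d.round(2),'units',(d/60).round(3))
    if yaw is not None:
        best=[]
        for k in (0,180):
            a=np.radians(yaw+k); X=np.array([0,0,-1.]);Y=np.array([np.cos(a),np.sin(a),0]);T=np.c_[X,Y,np.cross(X,Y)]
            r=Ro.from_matrix(M.T@T).as_rotvec(degrees=True); print(' yaw',yaw+k,'rotvec units of 8deg',(r/8).round(3))
    print('force',np.round(st['force'],2),'grip',round(float(st['grip_width']),4)*1,'q',np.round(st['q'],3),'t',st['t'])
E
python3 - <<'E'
from h import *
plan([587,-31,238],84.9)
E
```

```text
tool axes xyz (rows): [[-0.0008, -0.0015, -1.0], [0.4221, 0.9065, -0.0017], [0.9065, -0.4221, -0.0001]] heading y deg 65.03
tcp [284.7  611.42 237.68] d tool mm [ 4.3000e-01 -4.5477e+02  5.4523e+02] units [ 7.000e-03 -7.579e+00  9.087e+00]
 yaw 84.9 rotvec units of 8deg [-2.484 -0.003  0.012]
 yaw 264.9 rotvec units of 8deg [2.0016e+01 1.7000e-02 4.0000e-03]
force [ 0.86 -0.4  -0.16] grip 1.0046 q [ 1.098  0.265  1.605 -0.     1.274 -0.037] t 0.15
```

```bash
python3 -m pendant '[[[0,0,0,0,-0.5,0.6,88],[0,0,0,0,-0.5,0.6,88],[0,0,0,0,-0.5,0.6,88],[0,0,0,0,-0.5,0.6,88],[0,0,0,0,-0.5,0.6,88],[0,0,0,0,-0.5,0.6,88],[0,0,0,0,-0.5,0.6,88],[0,0,0,0,-0.5,0.6,88],[0,0,0,0,-0.5,0.6,88],[0,0,0,0,-0.5,0.6,88]]]'
python3 -c "
from h import *
plan([587,-31,238],84.9)"
```

```text
t: 1.4
tcp_pos: [484.9, 186.5, 238.5]
tcp_rot: [0.69, 0.153, 0.69, -0.153]
force: [0.8, 1.1, -0.3]
grip_width: 1.002
tool axes xyz (rows): [[-0.0001, -0.0, -1.0], [0.4221, 0.9066, -0.0001], [0.9066, -0.4221, -0.0001]] heading y deg 65.03
tcp [484.9  186.48 238.54] d tool mm [   0.53 -154.06  184.35] units [ 0.009 -2.568  3.073]
 yaw 84.9 rotvec units of 8deg [-2.483e+00 -1.000e-03  0.000e+00]
 yaw 264.9 rotvec units of 8deg [2.0017e+01 0.0000e+00 1.0000e-03]
force [ 0.84  1.07 -0.28] grip 1.0024 q [ 0.319 -0.032  1.932  0.     1.241 -0.816] t 1.4
```

```bash
python3 -m pendant '[[[0,0,0,0,-0.5,0.6,88],[0,0,0,0,-0.5,0.6,88],[0,0,0,0,-0.5,0.6,88],[0,0,0,0,-0.5,0.6,88],[0,0,0,0,-0.57,0.67,88],[-0.62,0,0,0,0,0,88],[-0.62,0,0,0,0,0,88],[-0.62,0,0,0,0,0,88],[-0.62,0,0,0,0,0,88],[0,0,0,0,0,0,88]]]'
python3 -c "
from h import *
plan([587,-31,238],84.9);snap('wrist','w1.png')"
```

```text
t: 2.65
tcp_pos: [586.3, -29.6, 238.3]
tcp_rot: [0.706, 0.032, 0.707, -0.032]
force: [-0.2, -0.0, 0.8]
grip_width: 0.995
tool axes xyz (rows): [[-0.0007, 0.0001, -1.0], [0.0905, 0.9959, 0.0], [0.9959, -0.0905, -0.0007]] heading y deg 84.81
tcp [586.29 -29.61 238.34] d tool mm [ 0.34 -1.32  0.83] units [ 0.006 -0.022  0.014]
 yaw 84.9 rotvec units of 8deg [-0.011 -0.005 -0.   ]
 yaw 264.9 rotvec units of 8deg [ 2.2489e+01 -0.0000e+00  8.0000e-03]
force [-0.23 -0.04  0.84] grip 0.9947 q [-0.093  0.099  1.797  0.     1.245 -1.573] t 2.65
```

View pics/w1.png

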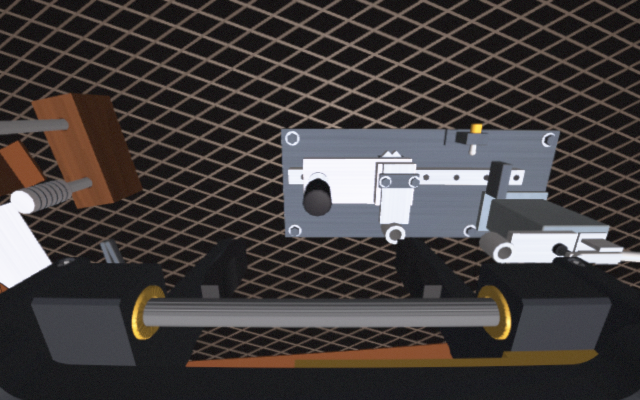

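```bash
python3 - <<'E'
from h import *
a=cv2.imread('pics/w1.png')
cv2.imwrite('pics/w1c.png',cv2.resize(a[115:275,280:560],None,fx=2.8,fy=2.8,interpolation=cv2.INTER_CUBIC))
E
```

```text
(no output)
```

View pics/w1c.png

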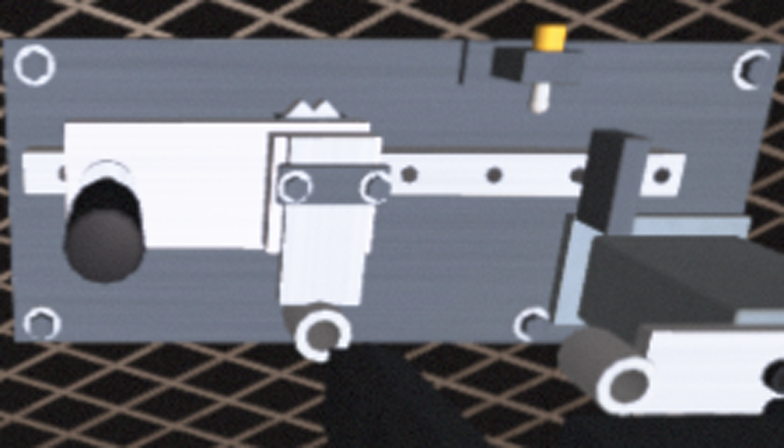

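```bash
python3 - <<'E'
from h import *
s=load('w1.png')
C=lambda x,y:((x+.5)/2.8-.5+280,(y+.5)/2.8-.5+115)
for n,x,y,z in [('knob',104,245,140),('LB',322,332,90),('UB',627,384,134),('h1',34,65,12),('h2',41,323,12),('h3',751,70,12),('ratc',314,102,40)]:
    print(n,onz(s,*C(x,y),z).round(1))
E
```

```text
knob [586.5 -33.8 140. ]
LB [648.5  50.4  90. ]
UB [658.6 150.6 134. ]
h1 [536.3 -63.7  12. ]
h2 [667.5 -76.1  12. ]
h3 [568.2 276.9  12. ]
ratc [561.1  60.4  40. ]
```

```bash
python3 -m pendant '[[[0,0,0,0,-0.07,0,60],[0,0,0,0.5,0,0,60],[0,0,0,0.5,0,0,60],[0,0,0,0.5,0,0,60],[0,0,0,0.5,0,0,60],[0,0,0,0.17,0,0,60],[0,0,0,0,0,0,60]]]' 10
python3 -c "
from h import *
plan([586.3,-34,108],84.7);snap('wrist','w2.png')"
```

```text
t: 3.58
tcp_pos: [585.8, -33.8, 108.1]
tcp_rot: [0.706, 0.032, 0.707, -0.032]
force: [0.6, 0.5, 0.9]
grip_width: 0.682
tool axes xyz (rows): [[-0.0013, 0.0001, -1.0], [0.0898, 0.996, -0.0], [0.996, -0.0898, -0.0013]] heading y deg 84.85
tcp [585.77 -33.84 108.06] d tool mm [ 0.06 -0.11  0.54] units [ 0.001 -0.002  0.009]
 yaw 84.7 rotvec units of 8deg [ 0.018 -0.01   0.   ]
 yaw 264.7 rotvec units of 8deg [-2.2482e+01 -0.0000e+00 -1.5000e-02]
force [0.62 0.46 0.88] grip 0.6818 q [-0.1    0.214  1.92  -0.     1.008 -1.581] t 3.575
```

View pics/w2.png

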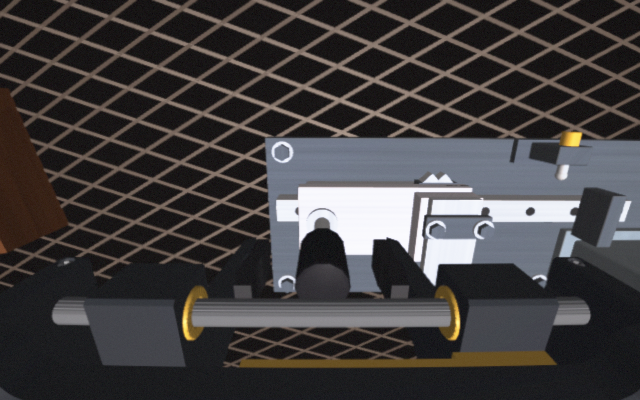

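Knob (≈322,270) sits well between the fingers (240 and 395). Close.

```bash
python3 -m pendant '[[[0,0,0,0,0,0,20],[0,0,0,0,0,0,20],[0,0,0,0,0,0,20],[0,0,0,0,0,0,20],[0,0,0,0,0,0,20],[0,0,0,0,0,0,20]]]' 12
python3 -c "
from h import *
plan([586.3,-34,108],84.7)"
```

```text
t: 4.38
tcp_pos: [586.5, -33.7, 109.0]
tcp_rot: [0.707, 0.032, 0.706, -0.032]
force: [0.1, 0.7, 5.1]
grip_width: 0.314
tool axes xyz (rows): [[0.0007, 0.0, -1.0], [0.0894, 0.996, 0.0001], [0.996, -0.0894, 0.0007]] heading y deg 84.87
tcp [586.48 -33.73 109.04] d tool mm [ 1.04 -0.29 -0.16] units [ 0.017 -0.005 -0.003]
 yaw 84.7 rotvec units of 8deg [ 0.021  0.005 -0.   ]
 yaw 264.7 rotvec units of 8deg [-2.2479e+01  1.0000e-03  8.0000e-03]
force [0.05 0.74 5.09] grip 0.3137 q [-0.1    0.213  1.92   0.     1.008 -1.581] t 4.375
```

```bash
python3 -m pendant '[[[0,0,0,0,0.25,0,20],[0,0,0,0,0.25,0,20],[0,0,0,0,0.25,0,20],[0,0,0,0,0.25,0,20],[0,0,0,0,0.25,0,20],[0,0,0,0,0.2,0,20],[0,0,0,0,0.1,0,20],[0,0,0,0,0.1,0,20],[0,0,0,0,0,0,20],[0,0,0,0,0,0,20]]]'
python3 -c "
from h import *
plan([586.3,-34,108],84.7);snap('wrist','w3.png')"
```

```text
t: 5.62
tcp_pos: [595.7, 66.6, 108.9]
tcp_rot: [0.707, 0.032, 0.706, -0.031]
force: [1.7, 5.4, 3.7]
grip_width: 0.314
tool axes xyz (rows): [[0.0017, 0.0022, -1.0], [0.0893, 0.996, 0.0023], [0.996, -0.0893, 0.0015]] heading y deg 84.87
tcp [595.75  66.55 108.93] d tool mm [   0.7  -101.     -0.43] units [ 0.012 -1.683 -0.007]
 yaw 84.7 rotvec units of 8deg [ 0.022  0.011 -0.017]
 yaw 264.7 rotvec units of 8deg [-2.2478e+01  2.6000e-02  1.7000e-02]
force [1.74 5.42 3.71] grip 0.3145 q [ 0.069  0.234  1.895  0.002  1.012 -1.414] t 5.625
```

View pics/w3.png

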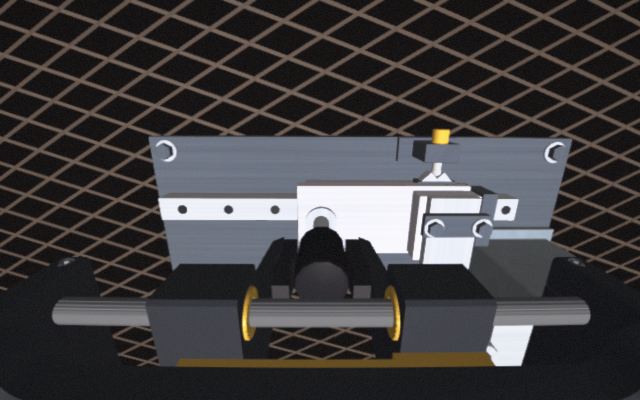

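```bash
python3 -m pendant '[[[0,0,0,0,0,0,60],[0,0,0,0,0,0,60],[0,0,0,0,0,0,60],[0,0,0,0,0,0,60],[0,0,0,-0.5,0,0,60],[0,0,0,-0.5,0,0,60],[0,0,0,-0.5,0,0,60],[0,0,0,-0.5,0,0,60],[0,0,0,-0.5,0,0,60],[0,0,0,0,0,0,60]]]'
python3 -c "
from h import *
plan([586.3,-34,108],84.7);snap('wrist','w4.png')"
```

```text
t: 6.92
tcp_pos: [596.8, 64.9, 261.6]
tcp_rot: [0.708, 0.032, 0.704, -0.031]
force: [1.0, 0.1, 0.4]
grip_width: 0.676
tool axes xyz (rows): [[0.0059, 0.0003, -1.0], [0.0895, 0.996, 0.0008], [0.996, -0.0895, 0.0059]] heading y deg 84.86
tcp [596.78  64.87 261.58] d tool mm [153.49 -99.54  -2.49] units [ 2.558 -1.659 -0.042]
 yaw 84.7 rotvec units of 8deg [ 0.021  0.042 -0.006]
 yaw 264.7 rotvec units of 8deg [-2.2479e+01  1.0000e-02  6.6000e-02]
force [1.01 0.15 0.41] grip 0.6762 q [ 0.067  0.106  1.747 -0.     1.283 -1.414] t 6.925
```

View pics/w4.png

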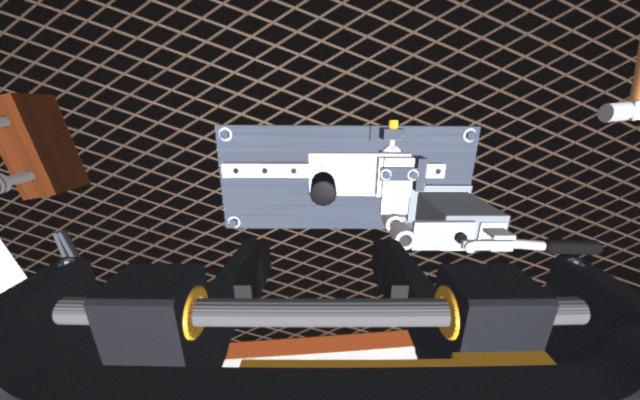

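```bash
python3 - <<'E'
from h import *
s=snap('wrist','w5.png')
a=cv2.imread('pics/w5.png')
cv2.imwrite('pics/w5c.png',cv2.resize(a[115:255,280:480],None,fx=4,fy=4,interpolation=cv2.INTER_CUBIC))
plan([492,-320,250],None)
E
```

```text
tool axes xyz (rows): [[-0.0005, -0.0001, -1.0], [0.0895, 0.996, -0.0001], [0.996, -0.0895, -0.0005]] heading y deg 84.87
tcp [594.71  64.75 257.73] d tool mm [   7.82 -392.4   -67.86] units [ 0.13  -6.54  -1.131]
force [ 0.3  -0.13  0.54] grip 0.6809 q [ 0.067  0.109  1.751 -0.     1.282 -1.414] t 7.025
```

View pics/w5c.png

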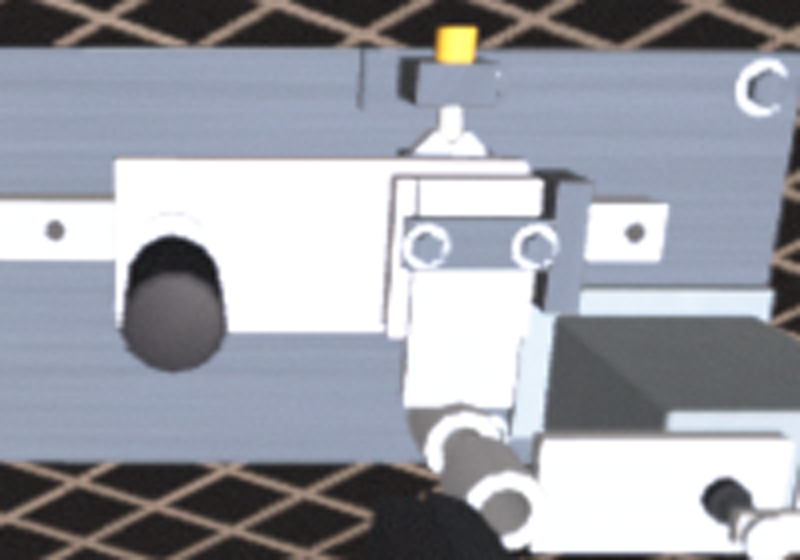

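```bash
python3 - <<'E'
from h import *
s=load('w5.png')
C=lambda x,y:((x+.5)/4-.5+280,(y+.5)/4-.5+115)
k=onz(s,*C(173,320),140);u=onz(s,*C(505,507),134);l=onz(s,*C(460,438),90)
y=np.array([.0924,.9957]);x=np.array([.9957,-.0924])
for n,p in (('k',k),('u',u),('l',l)): print(n,p.round(1),'rel u jig',((p-u)[:2]@x).round(1),((p-u)[:2]@y).round(1))
E
```

```text
k [595.6  66.5 140. ] rel u jig -54.3 -90.2
u [658.  151.2 134. ] rel u jig 0.0 0.0
l [656.2 150.2  90. ] rel u jig -1.7 -1.2
```

```bash
python3 -m pendant '[[[0,0,0,0,-0.6,-0.1,60],[0,0,0,0,-0.6,-0.1,60],[0,0,0,0,-0.6,-0.1,60],[0,0,0,0,-0.6,-0.1,60],[0,0,0,0,-0.6,-0.1,60],[0,0,0,0,-0.6,-0.1,60],[0,0,0,0,-0.6,-0.1,60],[0,0,0,0,-0.6,-0.1,60],[0,0,0,0,-0.6,-0.1,60],[0,0,0,0,-0.6,-0.1,60]]]'
python3 -m pendant '[[[0,0,0,0,-0.27,-0.06,60],[0,0,0,0,-0.27,-0.07,60],[0,0,0,0,0,0,60],[0,0,0,0,0,0,60],[0,0,0,0,0,0,60]]]'
python3 -c "
from h import *
plan([492,-320,250],None);snap('wrist','w6.png')"
```

```text
t: 8.28
tcp_pos: [501.5, -288.8, 255.7]
tcp_rot: [0.705, 0.032, 0.708, -0.031]
force: [0.2, -0.4, -0.8]
grip_width: 0.678
t: 8.9
tcp_pos: [492.8, -319.1, 258.6]
tcp_rot: [0.707, 0.031, 0.706, -0.031]
force: [-0.4, 0.0, -0.7]
grip_width: 0.678
tool axes xyz (rows): [[0.0003, 0.0001, -1.0], [0.0883, 0.9961, 0.0002], [0.9961, -0.0883, 0.0003]] heading y deg 84.93
tcp [ 492.79 -319.08  258.64] d tool mm [ 8.64 -0.99 -0.71] units [ 0.144 -0.016 -0.012]
force [-0.36  0.04 -0.74] grip 0.6782 q [-0.617  0.087  1.774  0.     1.281 -2.1  ] t 8.9
```

View pics/w6.png

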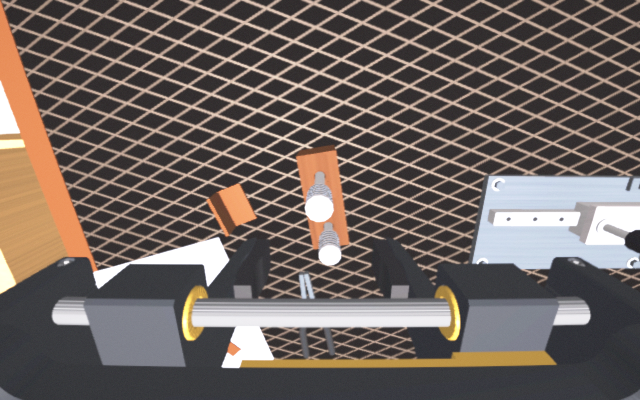

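```bash
python3 - <<'E'
from h import *
a=cv2.imread('pics/w6.png'); s=load('w6.png')
cv2.imwrite('pics/w6c.png',cv2.resize(a[140:280,260:400],None,fx=4,fy=4,interpolation=cv2.INTER_CUBIC))
g=cv2.GaussianBlur(cv2.cvtColor(a,cv2.COLOR_BGR2GRAY),(0,0),1)
print(cv2.HoughCircles(g[180:280,290:360],cv2.HOUGH_GRADIENT,1,20,param1=100,param2=12,minRadius=8,maxRadius=18))
for u,v,z in [(319,208,183),(330,253,138),(320,176,60)]: print(onz(s,u,v,z).round(1))
E
```

```text
[[[28.5 28.5 14.1]
  [39.5 73.5 11.8]
  [ 9.5 76.5 14.9]
  [61.5 77.5 11.8]
  [10.5 45.5 11.8]]]
[ 491.  -320.9  183. ]
[ 558.8 -315.4  138. ]
[ 491.2 -320.3   60. ]
```

View pics/w6c.png

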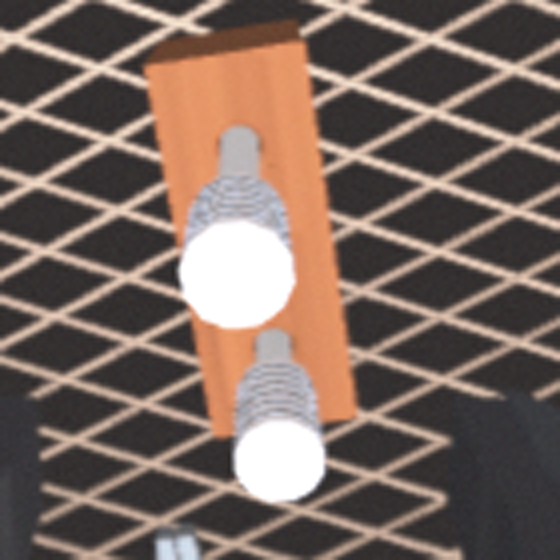

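```bash
python3 -m pendant '[[[0,0,0,0,-0.027,-0.028,60],[0,0,0,0.4,0,0,60],[0,0,0,0.4,0,0,60],[0,0,0,0.4,0,0,60],[0,0,0,0.4,0,0,60],[0,0,0,0.35,0,0,60],[0,0,0,0,0,0,60],[0,0,0,0,0,0,60]]]'
python3 -c "
from h import *
plan([491,-320.6,142],None);s=snap('wrist','w7.png')"
```

```text
t: 9.95
tcp_pos: [491.1, -321.6, 142.4]
tcp_rot: [0.707, 0.031, 0.706, -0.032]
force: [-0.2, -0.4, 0.5]
grip_width: 0.681
tool axes xyz (rows): [[0.0009, -0.0006, -1.0], [0.0893, 0.996, -0.0006], [0.996, -0.0893, 0.0009]] heading y deg 84.88
tcp [ 491.06 -321.64  142.4 ] d tool mm [ 0.4   1.03 -0.15] units [ 0.007  0.017 -0.003]
force [-0.16 -0.41  0.46] grip 0.6806 q [-0.622  0.177  1.895 -0.     1.069 -2.104] t 9.95
```

View pics/w7.png

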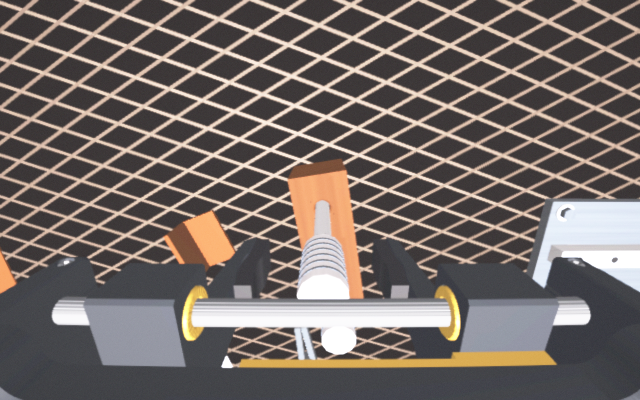

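```bash
python3 -m pendant '[[[0,0,0,0,0,0,15],[0,0,0,0,0,0,15],[0,0,0,0,0,0,15],[0,0,0,0,0,0,15],[0,0,0,0,0,0,15],[0,0,0,0,0,0,15],[0,0,0,0,0,0,15],[0,0,0,0,0,0,15]]]' 35
python3 -c "
from h import *
plan([491,-320.6,142],None)"
```

```text
t: 11.0
tcp_pos: [490.6, -321.4, 141.6]
tcp_rot: [0.706, 0.032, 0.706, -0.032]
force: [0.4, 0.3, 1.2]
grip_width: 0.264
tool axes xyz (rows): [[0.0001, 0.0, -1.0], [0.0895, 0.996, 0.0], [0.996, -0.0895, 0.0001]] heading y deg 84.87
tcp [ 490.65 -321.37  141.61] d tool mm [-0.39  0.8   0.28] units [-0.007  0.013  0.005]
force [0.37 0.35 1.2 ] grip 0.2638 q [-0.622  0.177  1.896  0.     1.068 -2.104] t 11.0
```

```bash
python3 -m pendant '[[[0,0,0,-0.2,0,0,15],[0,0,0,-0.25,0,0,15],[0,0,0,-0.3,0,0,15],[0,0,0,-0.4,0,0,15],[0,0,0,-0.4,0,0,15],[0,0,0,-0.4,0,0,15],[0,0,0,-0.4,0,0,15],[0,0,0,-0.3,0,0,15],[0,0,0,0,0,0,15],[0,0,0,0,0,0,15]]]'
python3 -c "
from h import *
plan([658.3,151,300],None);s=snap('wrist','w8.png');snap('scene','s8.png')
b=cv2.imread('pics/s8.png');cv2.imwrite('pics/s8c.png',cv2.resize(b[60:220,180:380],None,fx=3.6,fy=3.6,interpolation=cv2.INTER_CUBIC))"
```

```text
t: 12.25
tcp_pos: [490.2, -321.1, 299.8]
tcp_rot: [0.706, 0.032, 0.707, -0.031]
force: [-0.7, 0.7, -2.7]
grip_width: 0.263
tool axes xyz (rows): [[-0.001, 0.0007, -1.0], [0.0894, 0.996, 0.0006], [0.996, -0.0894, -0.0011]] heading y deg 84.87
tcp [ 490.2  -321.11  299.77] d tool mm [-8.0000e-02  4.8524e+02  1.2522e+02] units [-1.000e-03  8.087e+00  2.087e+00]
force [-0.75  0.7  -2.74] grip 0.2635 q [-0.622  0.065  1.722 -0.     1.356 -2.104] t 12.25
```

View pics/w8.png

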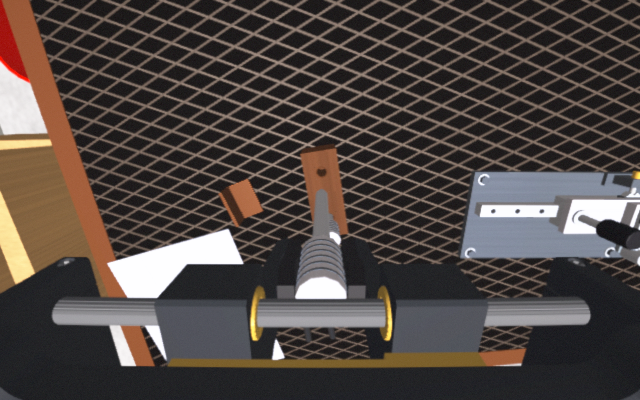

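View pics/s8c.png

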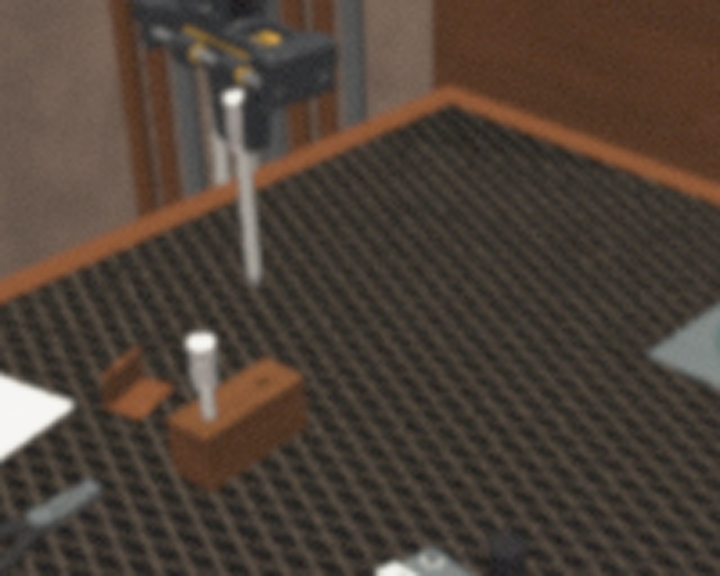

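```bash
python3 - <<'E'
from h import *
s=load('w8.png');a=cv2.imread('pics/w8.png')
cv2.imwrite('pics/w8c.png',cv2.resize(a[150:310,260:380],None,fx=4.5,fy=3.7*1,interpolation=cv2.INTER_CUBIC))
for u,v in [(320,193),(320.5,195)]:
    p=onz(s,u,v,166);print(p.round(1), (rot().T@(p-bot.state()['tcp_pos'])).round(2))
print(onz(s,321.5,172,60))
E
```

```text
[ 492.  -322.5  166. ] [132.98  -1.53   2.46]
[ 494.2 -322.1  166. ] [132.98  -1.     4.65]
[ 491.96840729 -320.50350913   60.        ]
```

View pics/w8c.png

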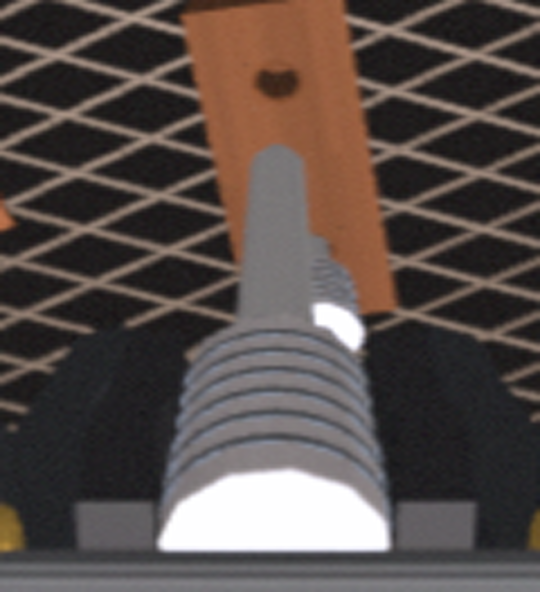

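```bash
python3 -m pendant '[[[0,0,0,0,0.3,0.1,15],[0,0,0,0,0.55,0.14,15],[0,0,0,0,0.55,0.14,15],[0,0,0,0,0.55,0.14,15],[0,0,0,0,0.55,0.14,15],[0,0,0,0,0.55,0.14,15],[0,0,0,0,0.55,0.14,15],[0,0,0,0,0.55,0.14,15],[0,0,0,0,0.55,0.14,15],[0,0,0,0,0.55,0.14,15]]]'
python3 -m pendant '[[[0,0,0,0,0.55,0.14,15],[0,0,0,0,0.55,0.14,15],[0,0,0,0,0.55,0.14,15],[0,0,0,0,0.55,0.14,15],[0,0,0,0,0.4,0.12,15],[0,0,0,0,0.24,0.05,15],[0,0,0,0,0,0,15],[0,0,0,0,0,0,15],[0,0,0,0,0,0,15]]]'
python3 -c "
from h import *
plan([658.3,151,300],None);s=snap('wrist','w9.png')
b=cv2.imread('pics/w9.png');cv2.imwrite('pics/w9c.png',cv2.resize(b[150:310,230:430],None,fx=4,fy=3.75,interpolation=cv2.INTER_CUBIC))"
```

```text
t: 13.6
tcp_pos: [599.9, -12.4, 299.8]
tcp_rot: [0.706, 0.032, 0.707, -0.031]
force: [-0.2, 0.6, -1.1]
grip_width: 0.261
t: 14.72
tcp_pos: [658.7, 149.8, 300.7]
tcp_rot: [0.706, 0.032, 0.706, -0.032]
force: [-0.4, -0.0, -1.9]
grip_width: 0.261
tool axes xyz (rows): [[-0.0, -0.0003, -1.0], [0.0906, 0.9959, -0.0003], [0.9959, -0.0906, -0.0]] heading y deg 84.8
tcp [658.73 149.79 300.66] d tool mm [ 0.66  1.16 -0.54] units [ 0.011  0.019 -0.009]
force [-0.4  -0.03 -1.87] grip 0.2611 q [ 0.187  0.235  1.526 -0.     1.38  -1.293] t 14.725
```

View pics/w9c.png

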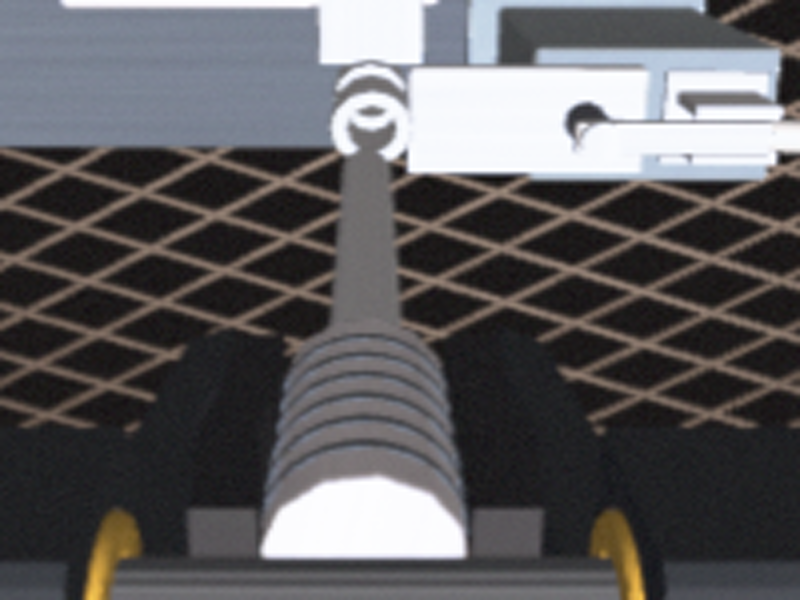

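```bash
python3 - <<'E'
from h import *
s=load('w9.png')
C=lambda x,y:((x+.5)/4-.5+230,(y+.5)/3.75-.5+150)
u=onz(s,*C(370,125),134); t=onz(s,*C(369,148),167)
M=rot();print(u.round(1),t.round(1)); d=M.T@(u-t); print('UB - tip rim in tool yz',d.round(2),'(tip centre = rim + 4 in tool z)')
a=cv2.imread('pics/w9.png');cv2.imwrite('pics/w9d.png',cv2.resize(a[160:200,300:350],None,fx=14,fy=14,interpolation=cv2.INTER_CUBIC))
E
```

```text
[658.4 150.9 134. ] [656.7 150.6 167. ]
UB - tip rim in tool yz [33.    0.43  1.71] (tip centre = rim + 4 in tool z)
```

View pics/w9d.png

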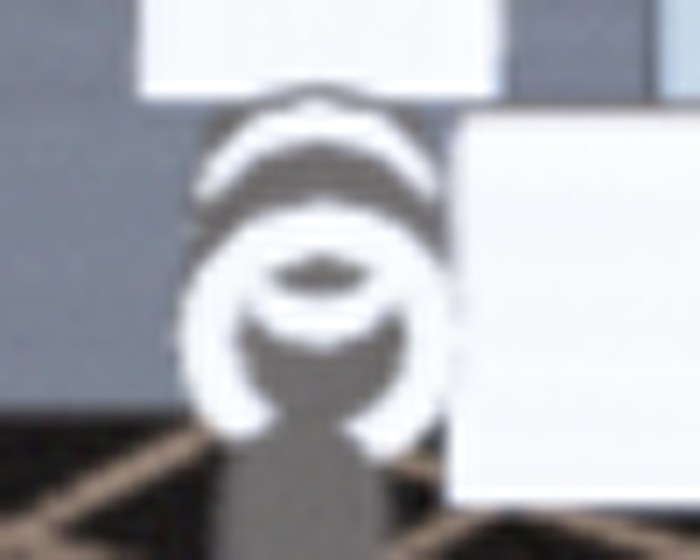

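```bash
python3 - <<'E'
from h import *
s=load('w9.png')
u=onz(s,322.5,183.25,134); M=rot()
for v in (191,191.6,192.2):
    t=onz(s,321.6,v,166.5); print(t.round(1),(M.T@(u-t)).round(2)[1:], 'tcp->tip',(M.T@(t-bot.state()['tcp_pos'])).round(2)[1:])
print(u.round(2))
E
```

```text
[658.8 150.1 166.5] [ 1.15 -0.15] tcp->tip [ 0.33 -0.03]
[659.5 150.1 166.5] [ 1.15 -0.81] tcp->tip [0.34 0.62]
[660.1 150.  166.5] [ 1.15 -1.46] tcp->tip [0.34 1.28]
[658.78 151.3  134.  ]
```

```bash
python3 -m pendant '[[[0,0,0,0,0.016,-0.01,15],[0,0,0,0.2,0,0,15],[0,0,0,0.22,0,0,15],[0,0,0,0,0,0,15],[0,0,0,0,0,0,15]]]'
python3 -c "
from h import *
plan([658.3,151,300],None);s=snap('wrist','w10.png');snap('scene','s10.png')
b=cv2.imread('pics/w10.png');cv2.imwrite('pics/w10d.png',cv2.resize(b[180:230,290:360],None,fx=11,fy=11,interpolation=cv2.INTER_CUBIC))
b=cv2.imread('pics/s10.png');cv2.imwrite('pics/s10d.png',cv2.resize(b[200:280,290:390],None,fx=7,fy=7,interpolation=cv2.INTER_CUBIC))"
```

```text
t: 15.4
tcp_pos: [658.2, 151.9, 274.8]
tcp_rot: [0.706, 0.032, 0.707, -0.032]
force: [-0.0, -0.3, -1.1]
grip_width: 0.259
tool axes xyz (rows): [[-0.0007, -0.0002, -1.0], [0.0893, 0.996, -0.0002], [0.996, -0.0893, -0.0007]] heading y deg 84.88
tcp [658.25 151.88 274.85] d tool mm [-25.15  -0.88   0.11] units [-0.419 -0.015  0.002]
force [-0.04 -0.28 -1.09] grip 0.2589 q [ 0.19   0.247  1.559 -0.     1.337 -1.291] t 15.4
```

View pics/w10d.png

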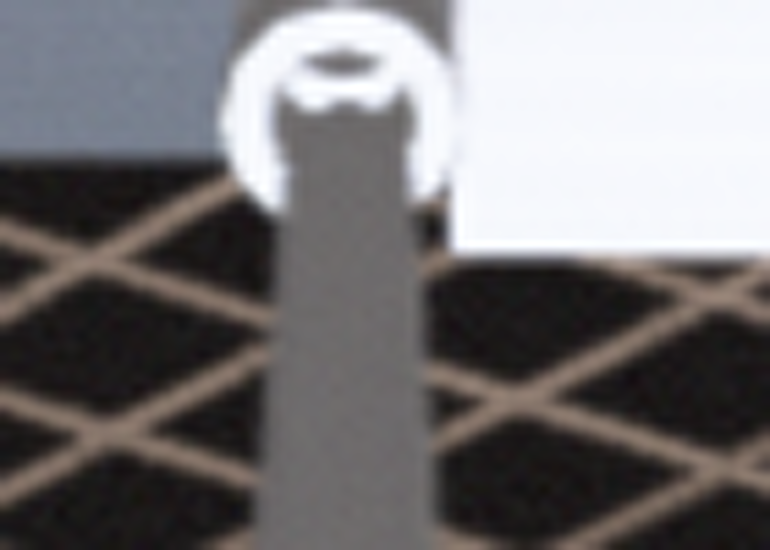

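View pics/s10d.png

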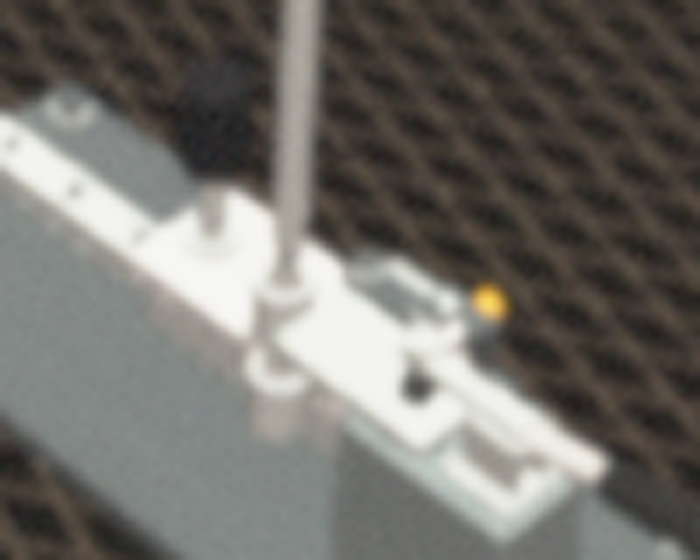

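```bash
python3 - <<'E'
from h import *
s=load('w10.png'); M=rot()
C=lambda x,y:((x+.5)/11-.5+290,(y+.5)/11-.5+180)
u=onz(s,*C(343.5,117),134)
c=proj(s,u); 
# check ellipse prediction: outer ring top/bottom, bore
X=np.array([.996,-.0893,0])
for r in (-12,-7.25,7.25,12): 
    p=proj(s,u+r*X); print(r,(((p+.5-np.array([290,180]))*11)-.5).round(1))
for zt in (140,141.5):
    t=onz(s,*C(349.5,139),zt); print(t.round(1),u.round(1),(M.T@(u-t)).round(2)[1:])
    print('rim',(((proj(s,t-4*X)+.5-np.array([290,180]))*11)-.5).round(1))
E
```

```text
-12 [343.5  -3. ]
-7.25 [343.5  44.8]
7.25 [343.5 188.1]
12 [343.5 234.1]
[659.6 151.8 140. ] [659.1 151.3 134. ] [-0.57 -0.52]
rim [349.5  98.7]
[659.2 151.9 141.5] [659.1 151.3 134. ] [-0.57 -0.09]
rim [349.5  98.4]
```

```bash
python3 -m pendant '[[[0,0,0,0,-0.009,0.004,15],[0,0,0,0.1,0,0,15],[0,0,0,0.1,0,0,15],[0,0,0,0.1,0,0,15],[0,0,0,0,0,0,15]]]'
python3 -c "
from h import *
plan([658.3,151,300],None);s=snap('wrist','w11.png')
b=cv2.imread('pics/w11.png');cv2.imwrite('pics/w11d.png',cv2.resize(b[180:240,290:360],None,fx=10,fy=10,interpolation=cv2.INTER_CUBIC))"
```

```text
t: 16.12
tcp_pos: [658.0, 151.2, 256.0]
tcp_rot: [0.706, 0.031, 0.707, -0.032]
force: [0.8, -0.1, -2.9]
grip_width: 0.261
tool axes xyz (rows): [[-0.002, -0.0004, -1.0], [0.0894, 0.996, -0.0006], [0.996, -0.0894, -0.0019]] heading y deg 84.87
tcp [657.95 151.21 256.03] d tool mm [-43.97  -0.2    0.28] units [-0.733 -0.003  0.005]
force [ 0.82 -0.15 -2.95] grip 0.2611 q [ 0.189  0.256  1.582 -0.     1.306 -1.292] t 16.125
```

View pics/w11d.png

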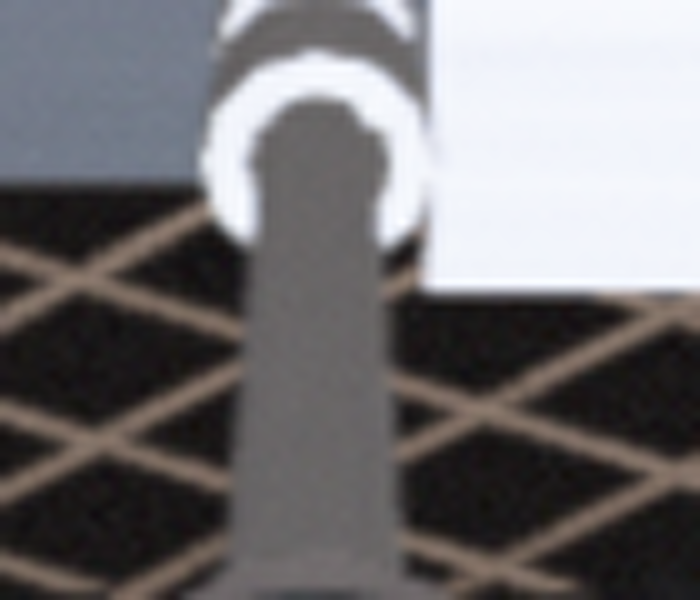

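```bash
python3 -m pendant '[[[0,0,0,0.1,0,0,15],[0,0,0,0.1,0,0,15],[0,0,0,0.1,0,0,15],[0,0,0,0.05,0,0,15],[0,0,0,0,0,0,15],[0,0,0,0,0,0,15]]]'
python3 -c "
from h import *
plan([658.3,151,174],None)"
```

```text
t: 16.92
tcp_pos: [658.7, 151.3, 236.5]
tcp_rot: [0.707, 0.032, 0.706, -0.032]
force: [0.6, -0.3, -2.2]
grip_width: 0.266
tool axes xyz (rows): [[0.0004, 0.0, -1.0], [0.0894, 0.996, 0.0001], [0.996, -0.0894, 0.0004]] heading y deg 84.87
tcp [658.71 151.33 236.54] d tool mm [62.54 -0.37 -0.41] units [ 1.042 -0.006 -0.007]
force [ 0.57 -0.27 -2.19] grip 0.2658 q [ 0.189  0.267  1.605 -0.     1.27  -1.292] t 16.925
```

Free of contact; step 2's band (tip ≈102 mm) was held. Continue into the lower barrel.

```bash
python3 -m pendant '[[[0,0,0,0.1,0,0,15],[0,0,0,0.1,0,0,15],[0,0,0,0.1,0,0,15],[0,0,0,0.1,0,0,15],[0,0,0,0,0,0,15]]]'
python3 -c "
from h import *
plan([658.3,151,174],None)"
```

```text
t: 17.55
tcp_pos: [658.0, 151.2, 211.2]
tcp_rot: [0.706, 0.031, 0.707, -0.032]
force: [0.4, -0.4, -1.3]
grip_width: 0.261
tool axes xyz (rows): [[-0.0017, -0.0003, -1.0], [0.0894, 0.996, -0.0005], [0.996, -0.0894, -0.0017]] heading y deg 84.87
tcp [658.01 151.24 211.2 ] d tool mm [37.2  -0.2   0.38] units [ 0.62  -0.003  0.006]
force [ 0.42 -0.35 -1.35] grip 0.2605 q [ 0.189  0.282  1.632  0.     1.229 -1.292] t 17.55
```

```bash
python3 -m pendant '[[[0,0,0,0.1,0,0,15],[0,0,0,0.1,0,0,15],[0,0,0,0.1,0,0,15],[0,0,0,0.1,0,0,15],[0,0,0,0.1,0,0,15],[0,0,0,0.1,0,0,15],[0,0,0,0,0,0,15],[0,0,0,0,0,0,15],[0,0,0,0,0,0,15]]]'
python3 -c "
from h import *
plan([658.3,151,174],None);snap('wrist','w12.png');snap('scene','s12.png')
b=cv2.imread('pics/s12.png');cv2.imwrite('pics/s12d.png',cv2.resize(b[180:300,270:400],None,fx=5,fy=5,interpolation=cv2.INTER_CUBIC))"
```

```text
t: 18.68
tcp_pos: [658.8, 151.4, 176.7]
tcp_rot: [0.707, 0.032, 0.706, -0.032]
force: [0.3, 0.1, -2.0]
grip_width: 0.261
tool axes xyz (rows): [[0.0007, 0.0001, -1.0], [0.0894, 0.996, 0.0002], [0.996, -0.0894, 0.0007]] heading y deg 84.87
tcp [658.85 151.38 176.73] d tool mm [ 2.73 -0.42 -0.51] units [ 0.045 -0.007 -0.009]
force [ 0.35  0.07 -2.  ] grip 0.2606 q [ 0.189  0.307  1.666  0.     1.168 -1.292] t 18.675
```

View pics/w12.png

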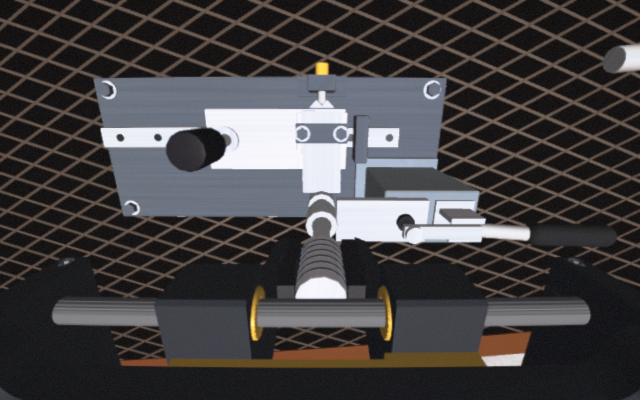

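View pics/s12d.png

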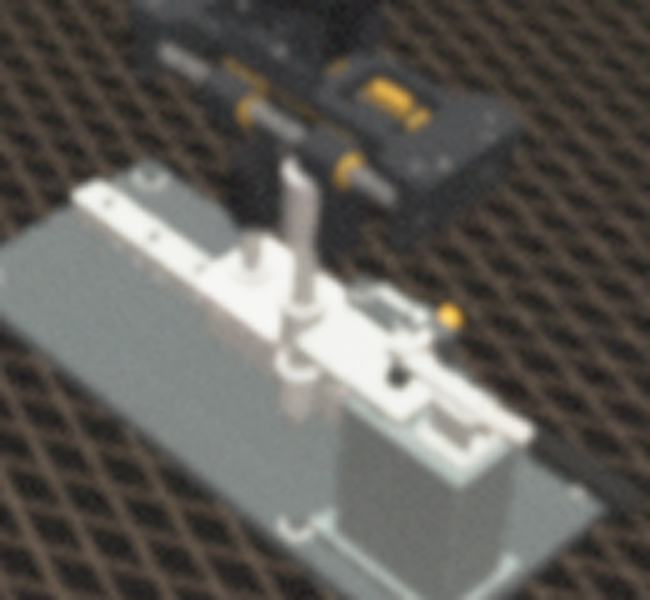

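```bash
python3 -c "
from h import *
b=cv2.imread('pics/s12.png');cv2.imwrite('pics/s12e.png',cv2.resize(b[235:285,305:355],None,fx=12,fy=12,interpolation=cv2.INTER_CUBIC))
s=load('s12.png')
for z in (134,106,90,62,42,12): print(z,((proj(s,[658.6,151.2+3.5,z])+.5-[305,235])*12-.5).round(0))
w=load('w12.png');print([v for v in (12,)]); 
g=cv2.cvtColor(cv2.imread('pics/w12.png'),cv2.COLOR_BGR2GRAY).astype(int);g0=cv2.cvtColor(cv2.imread('pics/w9.png'),cv2.COLOR_BGR2GRAY).astype(int)
print(g[232:300:2,321]);print(g0[232:300:2,321])
"
```

```text
134 [316.  54.]
106 [310. 151.]
90 [307. 205.]
62 [302. 298.]
42 [298. 362.]
12 [293. 456.]
[12]
[ 97  98 103  94 105 104  65 104  89  94 100  76 106 103  78 100 103  98
  68 103 104 104 127 242 246 247 247 247 247 247 247 246 245 186]
[111 111 116 112 119 115  75 118 106 107 115  85 119 119  86 109 116 110
  76 118 117 120 142 251 253 253 253 253 253 253 253 253 252 210]
```

View pics/s12e.png

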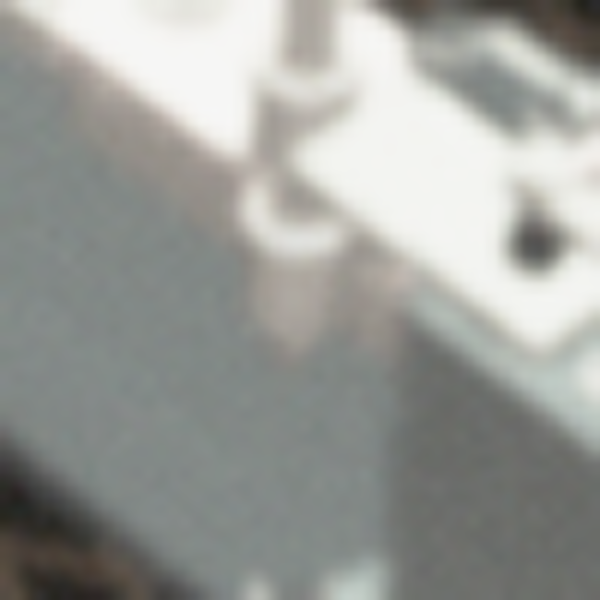

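The rod's tip shows below the lower barrel at crop (293, 362), where z ≈ 42 mm projects. The handle edges in the wrist view match those before insertion, so the rod hasn't slipped.

```bash
python3 -c "
from h import *
print(bot.state()['t'],np.abs(bot.state()['qd']).max()); print(order.sign_off())"
```

```text
18.775 0.0027141988740967075
the job is handed in; nothing more can be done
None
```

I handed the job in at 18.8 s, well under the 64 s limit, with the carriage home and the long rod held through both barrels. The hand-in reports no verdict, so these are my own last checks.

- **Carriage:** I gripped the knob, pushed the carriage about 100 mm into the detent and let go. The spring ball sits between the teeth in the pictures. The knob then measured 90.2 mm to the -y side of the upper barrel, against 90 mm expected.
- **Insertion:** I lifted the rod out of the stand by its handle with a 35 N grip and passed it down through both barrels. The wrist force stayed around 1 to 3 N, so there was no sign of the rod jamming.
- **Final pose:** The tip is about 42 to 43 mm above the bench, both from the arm's height and from the scene picture, which shows it below the lower barrel. The allowed band is 16 to 59 mm. The handle's lower end is at about 172 mm, clear of the barrel top at 134 mm.
- **Hold:** The tool was upright to within about 0.001 rad. The rod did not slip in the grip, and the arm was still.

**Limits of the checks:**
- The raw scene-camera positions were about 4 mm off the top and wrist cameras in y, and up to 7 mm at the rod. I relied on the top and wrist cameras.
- Rod tilt was judged from the pictures and the low forces, not measured separately.
- I did not measure the short rod, pliers, hammer and offcut again at the end, but the arm never touched them.

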